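Pin the photometer's cell carriage for transport

ROBOT

A 7-joint arm with a two-finger parallel gripper is mounted at the origin on a cart in front of the work surface, level with it; the furniture and walls round the work are solid. World frame = base frame: x ahead of the robot, y to its left, z up, the work surface at z = 0. Lengths are in m, angles in degrees, forces in N, time in s.
With the tool pointing down it reaches from about 0.4 to 0.85 m from the base axis. Payload 4.5 kg.
Tool frame: the origin (TCP) lies midway between the tips of the shut fingers; the grasp point (between the pads) lies 19 mm behind it; x points along the fingers, y is the direction in which the jaws open and shut, and the axes are right-handed (so a half turn about x gives the same grasp; the last joint's range is limited). The gripper opens to 85 mm and grips with 20 to 120 N. Pads are 22 mm wide; open, the fingers measure 114 mm over their backs; the gripper's body (76 mm by 85 mm) begins 54 mm behind the grasp point. The pads swing forward as they close: fully open they stand 13 mm farther back than shut.
Start: joints at [-71.23, 39.483, -11.15, 89.685, 9.013, 51.709, -12.324], TCP at [0.181, 0.598, 0.231] pointing down, gripper open.
Joint ranges: [-172.22, 172.22], [-26.19, 119.32], [-84.43, 86.54], [7.71, 146.69], [-57.33, 237.33], [2.42, 119.75], [-152.13, 152.13]. Speed limits (degrees/s): [147.25, 147.25, 180, 180, 180, 180, 180].

INTERFACE

Orientations are given as a 3x3 rotation matrix whose columns are the frame's x, y, z axes.
In Python, from bench import ctrl gives the robot as it stands. Calls block until the motion is done:
- ctrl.reach(position, orientation): joint-space move of the TCP to a pose.
- ctrl.move_linear(position, rot=None, v=0.15, guard=None): straight line of the TCP; rot=None keeps the orientation; v is the mean speed in m/s. With guard (N) it stops when the force on the tool has changed by that much, and returns True; else False.
- ctrl.move_joints(angles): joint-space move.
- ctrl.command_gripper(opening, strength=None): opening from 0.0 (shut) to 1.0 (fully open); strength is the grip in N (None keeps the last); returns when the fingers have stopped.
- ctrl.dwell(seconds).
- ctrl.ik(position, orientation): joint angles nearest the present ones, or None.
- ctrl.grab_frame(name): name is "scene" or "top"; returns a dict with "frame" (384x512x3 uint8, red, green, blue), "range_z" (384x512 float32, m along the optical axis (not along the pixel's ray), 0 where there is no reading), "intrinsics" (3x3 intrinsics, pixels), "distortion" ([k1, k2, p1, p2, k3] as OpenCV has them; the pictures are not rectified), "eye" and "orientation" of the camera in the world. Camera axes: x right, y up, looking along -z (the intrinsics and any distortion apply to the point x, -y, -z); pixel columns grow to the right and rows downward; lengths in m; the calibration is good to about 2 mm. A picture is of the moment at which its call begins.
A pose or a line that the arm cannot do raises ctrl.PlanningError and nothing moves.
- ctrl.job_done(): hands the job in, once; it reports no verdict.
Readings, each from a call of its own:
- ctrl.read_clock(): time.
- ctrl.read_joint_pos(): joint angles.
- ctrl.read_joint_vel(): joint speeds.
- ctrl.read_effort(): joint torques, N m.
- ctrl.read_eef_pos(): TCP position.
- ctrl.read_tcp_rot(): TCP orientation.
- ctrl.read_ft_force(): force on the tool from outside, world axes, zero at the start.
- ctrl.read_moment(): the same for the moment, N m.
- ctrl.read_opening(): opening from 0.0 (shut) to 1.0 (fully open).
Only numpy, scipy, OpenCV 4.12 (cv2) and the standard library are available. Lean on these libraries where they do the work, as an engineer would, in place of code of your own. Each camera call takes 0.05 s, during which the arm holds its last target.

TASK

Lock the bench photometer's cell carriage for transport: pinch the blue snap tab in to free the grey bay cover, lift the cover off and set it down flat, right way up, on the bench. Then take the red-handled tapered pin from the wooden block and push it down square to the sloping deck through the carriage's hole and the bed's hole under it, fully home, so that its taper (not your fingers) draws the carriage into line. Leave the pin in, and leave the other things on the bench alone.

Things in the scene. Friction and masses are not known exactly. Their poses are not given: they have to be found in the camera images.
- photometer: Fixed pale grey bench photometer, wedge 160 mm deep (x), 230 mm wide (y), 38 mm high in front and 123 mm high at the back; its deck slopes up away from the front at 28 degrees. Origin: middle of the underside, on the bench; x points to its back, y to its left, z up. On the deck: the cell bay (centre 32 mm left of the middle, half way up the slope, 112 x 52 mm), a flat key panel at the right.
- cover: Dark grey clip-in cover of the cell bay, 120 (y) x 60 (x) x 37 mm, hollow below, 0.14 kg. Origin: middle of its flat foot; z out of its top, square to the deck, x up the slope. The lowest 9 mm are a skirt (110 x 50 mm) sunk in the bay with 1 mm play; 28 mm stand out, so the deck is at its z = 9 mm. It can stand on its foot.
- cover_back (a point): Middle of the plain ribbed wall opposite the tab, 30 mm up the slope from the cover's middle, 23 mm above its foot; axes as the cover's. Pinched across x between this wall and the tab the cover measures 65.5 mm with the tab out, 60 mm with the tab in.
- tab (a joint): How far the blue snap tab is pressed in toward the cover's +x side: 0 out (latched), 0.0055 fully in, flush with the wall. Spring: about 2.4 N to start, 5.7 N fully in. Its hook catches about 4 mm under the deck's edge, so it must be pressed right in while the cover is pulled straight out of the deck.
- tab_face (a point): Middle of the outer face of the blue ribbed snap tab (30 mm wide, 22 mm high, from 2.5 to 24.5 mm above the deck); axes as the cover's, pressed toward +x. Unpressed it lies 35.5 mm in front of the cover's middle.
- bed_hole (a point): Centre of the upper mouth of the hole in the fixed aluminium bed plate (16 mm hole, plate 8 mm thick), 14 mm under the deck surface in the bay; z is the hole's axis, pointing out, square to the deck (leaning 28 degrees from vertical toward the photometer's front); y to its left. Below the plate the housing is empty for the whole length of the pin.
- carriage_hole (a point): Centre of the upper mouth of the 16 mm red-ringed hole in the dark cell carriage, a plate 86 x 31 x 10 mm that lies 0.5 mm above the bed plate; 10.5 mm above the bed hole's mouth; axes as bed_hole. The carriage slides only along y.
- carriage (a joint): How far the carriage stands out of line with the bed hole, along the bed hole's +y (m): 0 is in line; it starts 3.5 to 5.5 mm off, so the two holes overlap by 10.5 mm or more. Stiff slide, about 3 N.
- tool_block: Fixed hardwood tool block, 130 (x) x 60 (y) x 72 mm high, origin in the middle of its underside, two small hex keys standing up to 30 mm above its -x end; the pin stands in an 18 mm bore 30 mm from the middle toward its +x end. The bench between the block and the photometer is clear.
- lock_pin: Tapered lock pin (drift), 116 mm, 0.13 kg, upright in the block. Origin: middle of the shoulder's underside; z along its axis toward the handle. Below: steel shank 15 mm thick for 20 mm, then tapering over 42 mm to a 5 mm tip. Above: shoulder 30 mm across, 6 mm thick, then a red handle 24 mm thick up to z = 52 mm. Home: shoulder down on the carriage top, centred on its hole.
- pin_tip (a point): Tip of the lock pin, 64 mm below its origin.
- beaker_100: Glass beaker, 52 x 57 x 70 mm, a bystander; origin under its middle.
- dropper_2: White dropper bottle with red bulb, 36 x 36 x 97 mm, a bystander; origin under its middle.
- marker_pen: Grey felt marker with a blue cap lying in front, 17 x 140 x 16 mm, a bystander; origin under its middle.
- jar: White jar with a black lid, 54 x 54 x 71 mm, a bystander; origin under its middle.

How it is judged:
By the outcome, as a careful person would: the job done as asked, in the order asked, and still so for the second after the job is handed in, with the robot touching nothing.
It also fails if it takes over 61 s, if anything falls off the work surface, if the arm or the gripper's body presses on something with over 40 N, if the wrist force passes 120 N, or if a joint passes its speed limit or range.

## Working session

There is one attempt and no reset: what is moved stays moved. The work goes in short steps, each a Python script; the robot and the scene stay as the last script left them, time stands still between calls to the robot, and variables do not carry over. Pictures are saved under pics/ and viewed, and the job is handed in when it is done.

```bash
ls; mkdir -p pics; cat > h.py <<'E'
import numpy as np, cv2, pickle
from bench import ctrl
def save(name,fn):
    f=ctrl.grab_frame(name); pickle.dump(f,open(f'{fn}.pkl','wb'))
    cv2.imwrite(f'pics/{fn}.png',cv2.cvtColor(f['frame'],cv2.COLOR_RGB2BGR)); return f
def world(f,uv,z=None):
    """pixels -> world points from depth (z None -> use range)"""
    uv=np.asarray(uv,float).reshape(-1,2)
    n=cv2.undistortPoints(uv.reshape(-1,1,2),np.array(f['intrinsics'],float),np.array(f['distortion'],float)).reshape(-1,2)
    d=np.c_[n[:,0],-n[:,1],-np.ones(len(n))]
    R=np.array(f['orientation']);e=np.array(f['eye'])
    if z is None:
        r=f['range_z'][uv[:,1].round().astype(int),uv[:,0].round().astype(int)]
        return e+(d*r[:,None])@R.T
    w=d@R.T
    return e+w*((z-e[2])/w[:,2])[:,None]
E
python3 - <<'E'
from h import *
for n in('scene','top'):
    f=save(n,n+'0'); print(n,f['eye'],np.round(f['orientation'],3).tolist(),f['intrinsics'],f['distortion'],(f['range_z']==0).mean())
print(ctrl.read_clock())
E
```

```text
pics
scene [-0.05281244  1.0756902   0.77510947] [[-0.899, 0.224, -0.378], [-0.438, -0.416, 0.797], [0.021, 0.881, 0.472]] [[448.23730676   0.         255.29809157]
 [  0.         448.23730676 188.55040278]
 [  0.           0.           1.        ]] [0.05479304 0.         0.         0.         0.        ] 0.004063924153645833
top [ 0.31777584 -0.0702843   1.33411999] [[0.001, 0.988, -0.152], [-1.0, -0.001, -0.009], [-0.009, 0.152, 0.988]] [[386.46247427   0.         262.30272931]
 [  0.         386.46247427 190.70998483]
 [  0.           0.           1.        ]] [-0.10785657  0.          0.          0.          0.        ] 0.004058837890625
0.1
```

View pics/scene0.png

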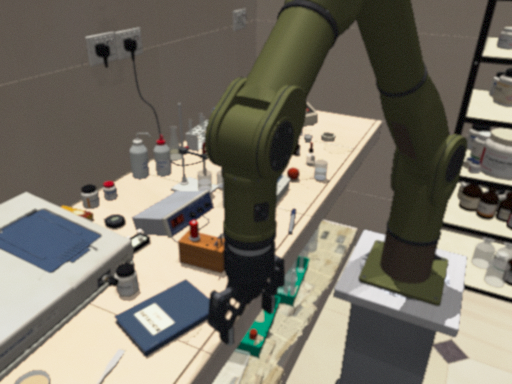

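View pics/top0.png

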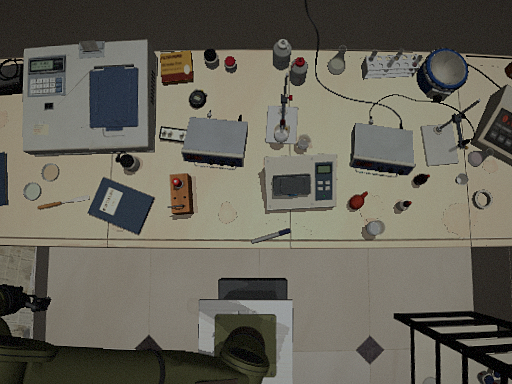

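The top view shows the photometer at about (300,182), with the dark cover at (292,185). The block with the red pin is at (180,195), the pen at (270,236), and a beaker and jar to the right. I'll zoom in.

```bash
python3 - <<'E'
from h import *
f=pickle.load(open('top0.pkl','rb'))
im=cv2.cvtColor(f['frame'],cv2.COLOR_RGB2BGR)
c=im[145:250,155:355]; cv2.imwrite('pics/c1.png',cv2.resize(c,None,fx=4,fy=4,interpolation=cv2.INTER_CUBIC))
for uv in [(265,157),(336,157),(265,210),(338,210),(292,185),(292,178),(180,182),(180,205),(300,225),(373,228)]:
    print(uv,world(f,[uv]).round(3))
E
```

```text
(265, 157) [[ 0.613 -0.067  0.126]]
(336, 157) [[ 0.644 -0.32  -0.001]]
(265, 210) [[ 0.455 -0.067 -0.002]]
(338, 210) [[ 0.455 -0.321 -0.001]]
(292, 185) [[ 0.525 -0.155  0.104]]
(292, 178) [[ 0.546 -0.154  0.116]]
(180, 182) [[0.536 0.21  0.1  ]]
(180, 205) [[0.46  0.206 0.107]]
(300, 225) [[ 0.403 -0.188 -0.003]]
(373, 228) [[ 0.389 -0.431  0.038]]
```

View pics/c1.png

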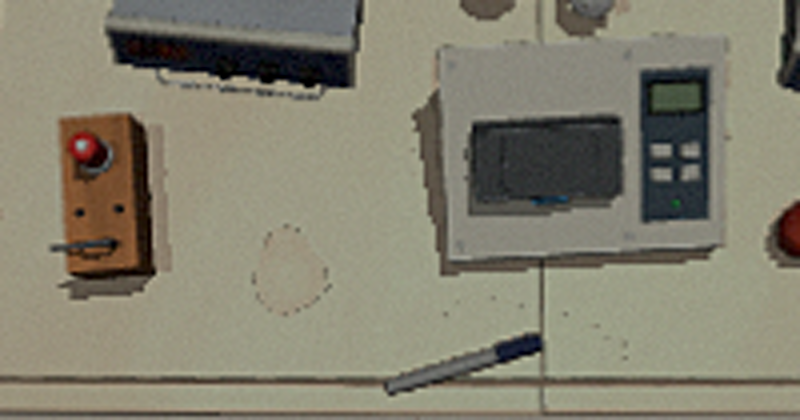

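```bash
cat > meas.py <<'E'
from h import *
def cloud(f,u0,u1,v0,v1):
    vv,uu=np.mgrid[v0:v1,u0:u1]; uv=np.c_[uu.ravel(),vv.ravel()]
    return uv,world(f,uv)
E
python3 - <<'E'
from meas import *
f=pickle.load(open('top0.pkl','rb'))
uv,P=cloud(f,255,350,145,220)
z=P[:,2]
# deck plane: region left margin + front + back
m=(z>.04)&(z<.13)
Q=P[m]
rng=np.random.default_rng(0);best=0
for _ in range(2000):
    a=Q[rng.choice(len(Q),3,False)]; n=np.cross(a[1]-a[0],a[2]-a[0]); l=np.linalg.norm(n)
    if l<1e-5: continue
    n/=l; n*=np.sign(n[2])
    if not .8<n[2]<.95: continue
    d=(Q-a[0])@n; s=(abs(d)<.0025).sum()
    if s>best and (d<-.005).sum()<len(Q)*.25: best=s;bn=(n,a[0])
n,p=bn
for _ in range(5):
    i=abs((Q-p)@n)<.003; p=Q[i].mean(0); n=np.linalg.svd(Q[i]-p)[2][2]; n*=np.sign(n[2])
print('n',n,p,i.sum(),len(Q),'tilt',np.degrees(np.arccos(n[2])),'yaw',np.degrees(np.arctan2(-n[1],-n[0])))
d=(P-p)@n
yawn=np.arctan2(-n[1],-n[0])
for nm,sel in(('deck',(abs(d)<.004)&(z>.03)&(z<.135)),('cover',(d>.022)&(d<.034)&(z>.03))):
    # project to horizontal deck-plane coords
    X=np.cross(np.array([-np.sin(yawn),np.cos(yawn),0]),n); Y=np.cross(n,X)
    S=P[sel]; print(nm,sel.sum(),'d',d[sel].mean(),d[sel].std())
    c=np.c_[(S-p)@X,(S-p)@Y].astype(np.float32)
    r=cv2.minAreaRect(c); print(r); 
    C=p+r[0][0]*X+r[0][1]*Y; print('centre',C, 'pct x',np.percentile(c[:,0],[1,99]),'y',np.percentile(c[:,1],[1,99]))
k=np.zeros(uv.shape[0],np.uint8); 
np.set_printoptions(linewidth=200)
img=np.round(d.reshape(75,95)*1000).astype(int)
for r in range(18,62,3): print(r+145,' '.join('%3d'%x for x in img[r,6:90:3]))
E
```

```text
n [-0.47060565 -0.01950717  0.88212799] [ 0.54533762 -0.19123491  0.08497272] 2300 3704 tilt 28.099862980850546 yaw 2.3736203420557223
deck 2695 d -6.171386924310392e-05 0.001937414775556854
((-0.006127931177616119, 0.00605427473783493), (0.18763962388038635, 0.23432756960391998), 0.8016367554664612)
centre [ 0.5396859  -0.18540971  0.08208641] pct x [-0.09723965  0.08506205] y [-0.10895904  0.12123083]
cover 669 d 0.027797735530597046 0.0022968877598358458
((-0.00967196375131607, 0.03831595927476883), (0.06692413985729218, 0.1192745640873909), 0.6152622103691101)
centre [ 0.53522615 -0.15330518  0.08041713] pct x [-0.03889976  0.02316675] y [-0.02067786  0.09610706]
163 -107 -106  -2   2   6   2   0   2  -1   4   0  -1   1  -1  -3  -3  -1   1   0   5   0   0   0  -2   4 -109 -112 -103
166 -109 -106   6  -1   4   2   0  -2  -1   3   5   0  -3   1  -2  -1  -6  -4  -1   1   7   4   2   2  -1 -106 -105 -103
169 -99 -98  -1  -2   3  -3   0  -3   1   2  -1   3   0   0   3  -6   3  -2   3   4   3   3   0   3  -2 -98 -98 -97
172 -99 -98  -3   1   6   1  -1   2  -1   0  -2   4   4   1  -2   
[... 627 characters left out ...]
67
190 -63 -67  -2  -4  -1  24  29  30  30  27  28  28  26  28  28  25  26  -1  -1   1  -1   3   1  -1   1  -2 -61 -63
193 -64 -66  -4  -2  -1  29  28  29  25  29  28  32  28  28  30  29  -6   2   2   3  -2  -3   2   0   0  -7 -61 -55
196 -61 -59   0 1207  -5  -1   4  -3   3  -4   0   1  -1 1207  -2   1   1   3   3   0   1   1   0   5  -1  -8 -51 -54
199 -47 -50   3   0  -1  -1   3  -4  -2  -5   1  -3  -3   1  -1   0  -1   3   0   1   2  -2  -1  -1   0  -1 -44 -48
202 -49 -48   2  -1   0  -2  -4  -2  -2   3   0   2   0  -3   2   0  -4   1  -2  -2  -1  -4   0  -3  -2  -1 -41 -42
205 -45 -45   0   0   1   0  -5  -1   4   0  -1   4  -1   6  -3   0  -1   1  -5   2   1   1   2   3  -1 -38 -39 -38
```

```bash
cat >> meas.py <<'E'
n0=np.array([-0.47060565,-0.01950717,0.88212799]); p0=np.array([0.54533762,-0.19123491,0.08497272])
def toplane(f,uv,n,p,d):
    uv=np.asarray(uv,float).reshape(-1,2)
    A=world(f,uv,0.0); e=np.array(f['eye']); w=A-e
    return e+w*(((p+d*n-e)@n)/(w@n))[:,None]
E
python3 - <<'E'
from meas import *
f=pickle.load(open('top0.pkl','rb'))
g=cv2.cvtColor(f['frame'],cv2.COLOR_RGB2GRAY).astype(int)
# subpixel edges down columns: cover front edge (dark->bright), deck front, cover back
def colq(u,v0,v1,sgn):
    d=np.diff(g[v0:v1,u].astype(float))*sgn; k=d.argmax(); 
    w=np.clip(d[max(k-1,0):k+2],0,None); return v0+.5+(w@np.arange(max(k-1,0),max(k-1,0)+len(w)))/w.sum()
def rowq(v,u0,u1,sgn):
    d=np.diff(g[v,u0:u1].astype(float))*sgn; k=d.argmax(); w=np.clip(d[max(k-1,0):k+2],0,None)
    return u0+.5+(w@np.arange(max(k-1,0),max(k-1,0)+len(w)))/w.sum()
X=np.cross([0,1,0],n0); X/=np.linalg.norm(X); Y=np.cross(n0,X)
def rep(nm,uv,d,ax):
    Q=toplane(f,uv,n0,p0,d); a=(Q-p0)@X; b=(Q-p0)@Y
    s,t=(a,b) if ax=='x' else (b,a)
    for _ in range(3):
        c=np.polyfit(t,s,1); r=s-np.polyval(c,t); k=abs(r)<2*r.std()+1e-4; s,t=s[k],t[k]
    print(nm,'slope deg',np.degrees(np.arctan(c[0])),'pos',s.mean(),'at',t.mean(),'res',r.std(),len(s))
us=range(277,307)
rep('cover front',[(u,colq(u,190,200,1)) for u in us],.028,'x')
rep('cover back',[(u,colq(u,168,180,-1)) for u in us],.028,'x')
rep('cover back(deck)',[(u,colq(u,168,180,-1)) for u in us],.0,'x')
rep('deck back',[(u,colq(u,150,162,1)) for u in range(268,330)],.0,'x')
rep('deck front',[(u,colq(u,203,214,-1)) for u in range(270,333)],.0,'x')
vs=range(178,193)
rep('cover L',[(rowq(v,266,280,-1),v) for v in vs],.028,'y')
rep('cover R',[(rowq(v,304,316,1),v) for v in vs],.028,'y')
rep('deck L',[(rowq(v,258,272,1),v) for v in range(160,205)],.0,'y')
rep('deck R',[(rowq(v,328,345,-1),v) for v in range(160,205)],.0,'y')
cv2.imwrite('pics/c2.png',cv2.resize(cv2.cvtColor(f['frame'],cv2.COLOR_RGB2BGR)[148:215,255:345],None,fx=8,fy=8,interpolation=cv2.INTER_NEAREST))
E
```

```text
cover front slope deg -4.8752984392605185 pos -0.051748270954552415 at 0.03811295147631442 res 0.0012274157267262078 30
cover back slope deg -2.9314617560583267 pos 0.028715358853277487 at 0.039791884033719215 res 0.00035924604246423116 30
cover back(deck) slope deg -2.931461756058322 pos 0.020199347970461665 at 0.037304032409131355 res 0.00036778035933621216 30
deck back slope deg 7.580885934633081 pos 0.08510607903752611 at 0.015536816162675158 res 0.00863863043986728 60
deck front slope deg -2.7361211156960947 pos -0.09806635865194936 at 0.002057871577462298 res 0.0006050316191348776 62
cover L slope deg 0.027609404328355208 pos 0.10363961149689707 at -0.007509119591686947 res 0.0019008874778332482 15
cover R slope deg 2.1619691612606795 pos -0.02188064797150563 at -0.008702026967604264 res 0.00014724033546452864 13
deck L slope deg 2.9549632639314516 pos 0.12255167605709422 at -0.009442139143029132 res 0.0007033776315475685 43
deck R slope deg 8.655110023626122 pos -0.09465587029022794 at -0.011144243003191565 res 0.006569691539185022 39
```

View pics/c2.png

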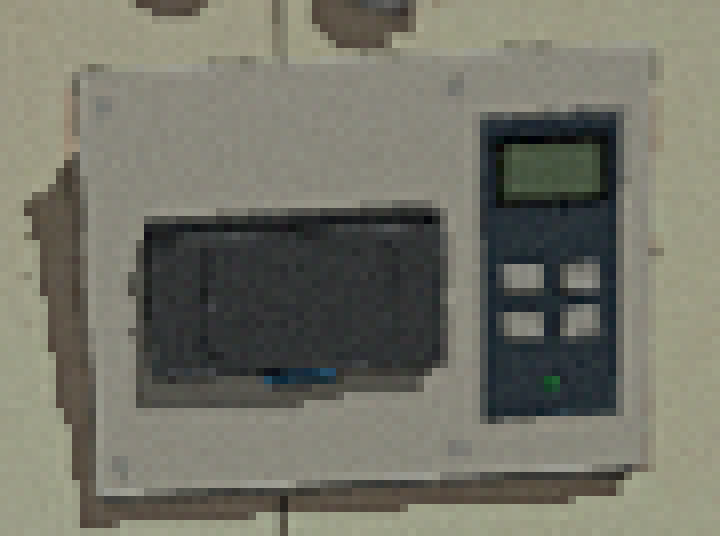

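```bash
cat >> meas.py <<'E'
YAW=np.radians(2.7);T=np.radians(28)
Yd=np.array([-np.sin(YAW),np.cos(YAW),0]); N=np.array([-np.sin(T)*np.cos(YAW),-np.sin(T)*np.sin(YAW),np.cos(T)]); Xd=np.cross(Yd,N)
_X=np.cross([0,1,0],n0); _X/=np.linalg.norm(_X); _Y=np.cross(n0,_X)
C=p0-.009*_X+.0383*_Y   # deck-surface point at cover centre
E
python3 - <<'E'
from meas import *
print(C,N,Xd,'photometer origin est', C-0.032*Yd-np.array([0,0,.0805]))
f=pickle.load(open('top0.pkl','rb'))
hsv=cv2.cvtColor(f['frame'],cv2.COLOR_RGB2HSV)
m=((hsv[...,0]<8)|(hsv[...,0]>172))&(hsv[...,1]>130)&(hsv[...,2]>70)
m[:, :165]=0;m[:,195:]=0;m[:170]=0;m[215:]=0
v,u=np.nonzero(m);print('red',len(u),u.mean(),v.mean(),u.min(),u.max(),v.min(),v.max())
P=world(f,np.c_[u,v]);print('pts z',np.percentile(P[:,2],[5,50,95]),np.median(P,0))
t=P[:,2]>.116;print('top pts',t.sum(),P[t].mean(0)); print('ray top px',world(f,[(u[t].mean(),v[t].mean())],.124))
# block top
uv,Q=cloud(f,160,205,165,225); s=abs(Q[:,2]-.072)<.006
r=cv2.minAreaRect(Q[s][:,:2].astype(np.float32));print('block',s.sum(),r,np.median(Q[s][:,2]))
x=(np.r_[r[0],0]);
for pos,R in ((C-.001*N,np.c_[-N,Xd,np.cross(-N,Xd)]),(C-.001*N,np.c_[-N,-Xd,np.cross(-N,-Xd)]),(C+.05*N,np.c_[-N,Yd,np.cross(-N,Yd)]),(C+.05*N,np.c_[-N,-Yd,np.cross(-N,-Yd)])):
    print(ctrl.ik(pos,R))
cv2.imwrite('pics/c3.png',cv2.resize(cv2.cvtColor(f['frame'],cv2.COLOR_RGB2BGR)[165:225,155:210],None,fx=9,fy=9,interpolation=cv2.INTER_NEAREST))
E
```

```text
[ 0.53704529 -0.1529422   0.08139565] [-0.46895039 -0.02211514  0.88294759] [0.88196741 0.04159253 0.46947156] photometer origin est [ 0.5385527  -0.18490667  0.00089565]
red 31 175.2258064516129 180.93548387096774 172 178 178 184
pts z [0.11946658 0.12461459 0.1276694 ] [0.53490409 0.21998752 0.12461459]
top pts 31 [0.53556499 0.22027241 0.12397732]
ray top px [[0.53555629 0.22026482 0.124     ]]
block 609 ((0.5059009790420532, 0.2194783091545105), (0.1313670426607132, 0.06295178085565567), 4.862280368804932) 0.07316213343740485
[ 50.13463544  60.90280393 -59.45408425 131.61905641 123.00695852
  45.01020491 -95.31337195]
[ 30.28428992  49.53121237 -22.49196898 132.59975902 165.07013332
  27.40891641  36.87532781]
[ 45.76497874  48.52337065 -47.13192922 134.53675723 130.92402801
  31.68627524 -18.0756452 ]
[ 32.06700009  43.097408   -23.28637539 135.21438103 164.83721674
  23.40742196 126.42200194]
```

View pics/c3.png

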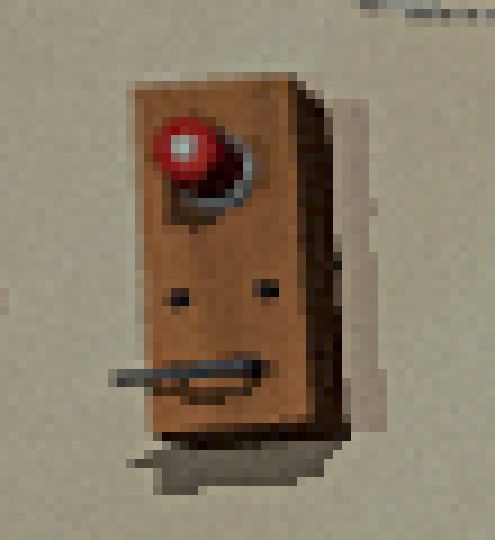

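```bash
cat >> meas.py <<'E'
def rot(x,y): x=np.array(x,float);y=np.array(y,float); return np.c_[x,y,np.cross(x,y)]
RC=rot(-N,-Xd)
E
python3 - <<'E'
from meas import *
ctrl.reach(C+.12*N,RC)
print(ctrl.read_clock(),ctrl.read_eef_pos()-(C+.12*N),ctrl.read_joint_pos(),ctrl.read_opening())
save('scene','s1')
E
```

```text
2.95 [0.00065084 0.00041214 0.00019356] [ 36.21615072  33.74406987 -26.06947426 137.03347333 161.89679099
  15.58855128  38.81122826] 0.9969600173034238
```

View pics/s1.png

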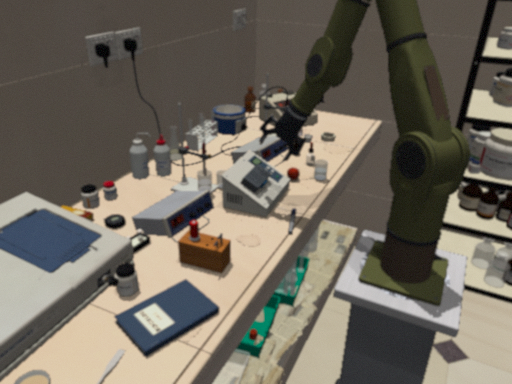

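```bash
cat >> meas.py <<'E'
def proj(f,P):
    R=np.array(f['orientation']); q=(np.atleast_2d(P)-np.array(f['eye']))@R; q=q*[1,-1,-1]
    return cv2.projectPoints(q,np.zeros(3),np.zeros(3),np.array(f['intrinsics'],float),np.array(f['distortion'],float))[0].reshape(-1,2)
E
python3 - <<'E'
from meas import *
f=pickle.load(open('s1.pkl','rb'))
cor=[C+sx*.03*Xd+sy*.06*Yd+.028*N for sx,sy in((-1,-1),(1,-1),(1,1),(-1,1))]
pp=proj(f,[C,C+.12*N,[.5357,.221,.124]]+cor); print(pp)
im=cv2.cvtColor(f['frame'],cv2.COLOR_RGB2BGR)
im=cv2.resize(im[100:280,170:340],None,fx=4.4,fy=3.3*4.4/3.3,interpolation=cv2.INTER_CUBIC)[:,:]
im=cv2.resize(im,(560,593))
s=560/170
for p in pp: cv2.circle(im,(int((p[0]-170+.5)*s),int((p[1]-100+.5)*593/180)),3,(0,255,0),1)
cv2.imwrite('pics/s1c.png',im)
E
```

```text
[[253.52804843 179.33551538]
 [270.01649537 153.73202577]
 [193.05777047 220.76140496]
 [270.91228639 171.7891647 ]
 [257.09160579 161.62809113]
 [242.70106563 175.46794226]
 [257.3977765  186.35037804]]
```

View pics/s1c.png

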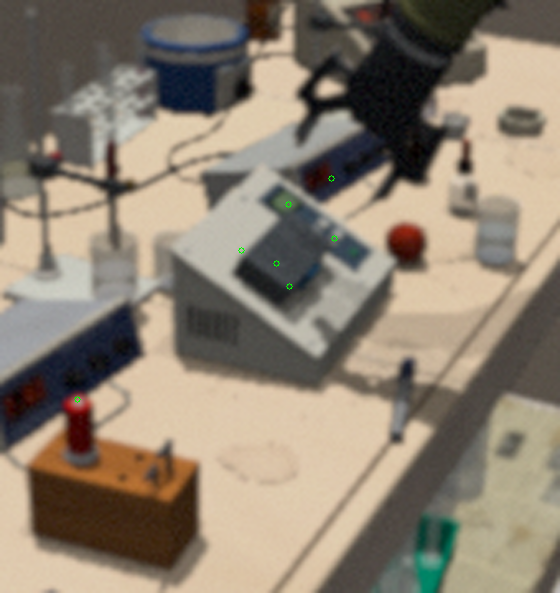

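```bash
python3 - <<'E'
from meas import *
f=pickle.load(open('s1.pkl','rb'))
cor=[C+sx*.03*Xd+sy*.06*Yd+h*N for h in(.028,0) for sx,sy in((-1,-1),(1,-1),(1,1),(-1,1)) ]
cor+=[C-.032*Yd+sx*.0906*Xd+sy*.115*Yd for sx,sy in((-1,-1),(1,-1),(1,1),(-1,1))]
pp=proj(f,cor)
im=cv2.cvtColor(f['frame'],cv2.COLOR_RGB2BGR)
im=cv2.resize(im[140:220,215:300],None,fx=9,fy=9,interpolation=cv2.INTER_NEAREST)
for i in range(3): 
    q=((pp[4*i:4*i+4]-[215,140]+.5)*9).astype(np.int32); cv2.polylines(im,[q],True,[(0,255,0),(0,255,255),(255,0,255)][i],1)
im=cv2.resize(im,(637,600))
cv2.imwrite('pics/s1d.png',im)
E
```

```text
(no output)
```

View pics/s1d.png

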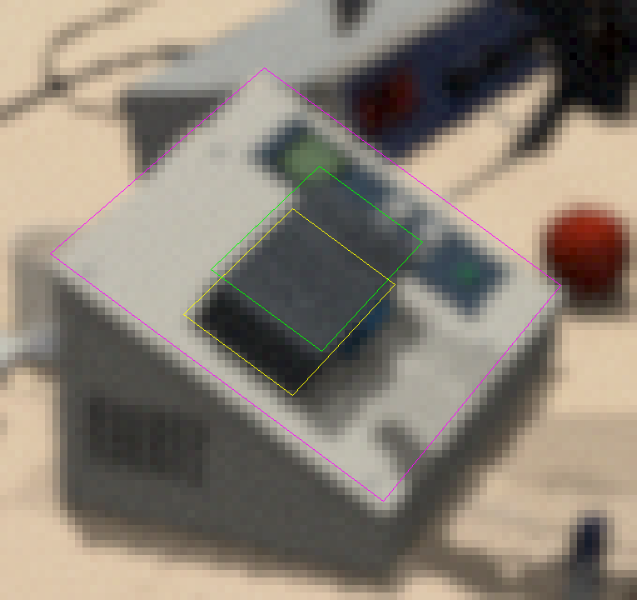

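```bash
python3 - <<'E'
from meas import *
for fn,box in(('s1',(250,275,170,200)),('top0',(280,305,190,200))):
    f=pickle.load(open(fn+'.pkl','rb')); a=f['frame'].astype(int)
    u0,u1,v0,v1=box; s=a[v0:v1,u0:u1]; m=(s[...,2]-s[...,0]>25)&(s[...,2]>45)
    v,u=np.nonzero(m); print(fn,len(u),u.mean()+u0,v.mean()+v0,u.min()+u0,u.max()+u0,v.min()+v0,v.max()+v0)
    print('exp',proj(f,[C-.0355*Xd+.014*N,C-.0355*Xd+.0245*N]), 'corners',proj(f,[C-.0355*Xd+h*N+y*Yd for h in(.0025,.0245) for y in(-.015,.015)]).round(1).tolist())
    if fn=='s1': 
        for nm,q in(('world at scene',[(u.mean()+u0,v.mean()+v0)]),): 
            Q=world(f,q); print(Q-C, (Q-C)@Xd,(Q-C)@Yd,(Q-C)@N)
E
```

```text
s1 17 267.5882352941176 179.52941176470588 263 274 174 184
exp [[263.76891374 182.67041421]
 [265.20249045 180.52176617]] corners [[263.9, 183.2], [260.5, 186.9], [266.9, 178.7], [263.5, 182.4]]
[[-0.02981013 -0.05144275 -0.01661114]] [-0.03622966] [-0.04998139] [0.00045036]
top0 11 292.1818181818182 194.45454545454547 288 296 194 195
exp [[291.60232186 194.18662136]
 [291.8762632  195.27498733]] corners [[295.8, 192.8], [286.8, 193.2], [296.5, 195.1], [287.3, 195.5]]
```

```bash
python3 - <<'E'
from meas import *
print(ctrl.move_linear(C-.001*N,v=.12,guard=12),ctrl.read_ft_force(),(ctrl.read_eef_pos()-C)@np.c_[Xd,Yd,N])
ctrl.command_gripper(.0,40)
print(ctrl.read_clock(),ctrl.read_opening(),ctrl.read_opening()*85,ctrl.read_ft_force(),(ctrl.read_eef_pos()-C)@np.c_[Xd,Yd,N])
save('top','t2');save('scene','s2')
E
python3 - <<'E'
import cv2,numpy as np
a=cv2.imread('pics/t2.png')[145:225,245:345];b=cv2.imread('pics/s2.png')[110:230,200:320]
cv2.imwrite('pics/c4.png',np.hstack([cv2.resize(a,(400,400),interpolation=2),cv2.resize(b,(400,400),interpolation=2)]))
E
```

```text
False [-0.06594529  0.13928814  0.09164904] [-4.75724170e-07 -6.01976881e-05 -4.90159213e-04]
4.5167 0.6942314465095754 59.0096729533139 [-4.73626375 -1.2253758   5.99385933] [-5.19187805e-04 -2.79972640e-05  2.98207163e-05]
```

View pics/c4.png

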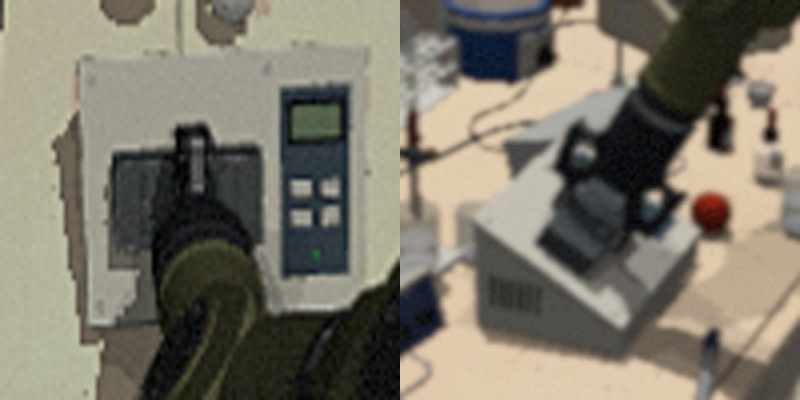

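```bash
python3 - <<'E'
from meas import *
g=ctrl.move_linear(C+.022*N,v=.06,guard=25)
print(g,ctrl.read_opening(),ctrl.read_ft_force(),(ctrl.read_eef_pos()-C)@np.c_[Xd,Yd,N])
if not g:
    ctrl.move_linear(C+.10*N,v=.2)
    RV=rot([0,0,-1],[-1,0,0])
    ctrl.reach([.50,.065,.09],RV)
    print(ctrl.read_clock(),ctrl.read_opening(),ctrl.read_eef_pos(),ctrl.read_joint_pos())
    save('top','t3');save('scene','s3')
E
python3 - <<'E'
import cv2,numpy as np
a=cv2.imread('pics/t3.png')[145:225,165:345];b=cv2.imread('pics/s3.png')[110:270,150:310]
cv2.imwrite('pics/c5.png',np.hstack([cv2.resize(a,(450,300),interpolation=2),cv2.resize(b,(300,300),interpolation=2)]))
E
```

```text
False 0.6903290460161728 [ 0.37629535 -0.67808076 -1.6312686 ] [ 0.00033646 -0.000221    0.02228581]
7.1 0.690372680403568 [0.49999787 0.06422844 0.08918858] [ 24.88257979  63.56243415 -71.98258902 115.42721348  71.58423173
  63.89137319  97.99914029]
```

View pics/c5.png

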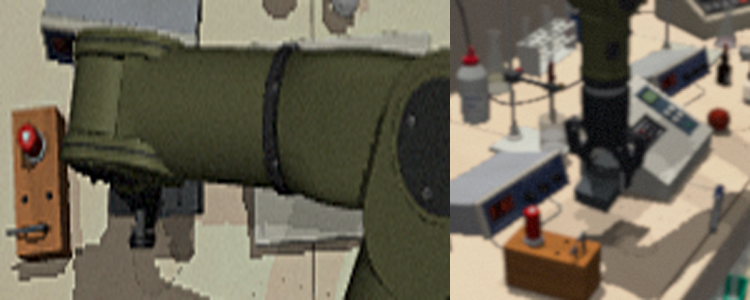

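```bash
python3 - <<'E'
from meas import *
ctrl.move_linear([.50,.065,.02],v=.12)
g=ctrl.move_linear([.50,.065,.003],v=.03,guard=5)
print(g,ctrl.read_eef_pos(),ctrl.read_ft_force(),ctrl.read_clock())
ctrl.command_gripper(1.0)
p=ctrl.read_eef_pos(); ctrl.move_linear([p[0],p[1],.12],v=.2)
print(ctrl.read_clock())
# pre-pin hover
RP=rot([0,0,-1],[0,1,0]);RP2=rot([0,0,-1],[0,-1,0])
for R in(RP,RP2): print(ctrl.ik([.5357,.221,.20],R))
E
```

```text
True [0.50015516 0.06471399 0.01868558] [-0.21520993 -1.4824169   5.10652719] 8.175
9.2167
[  5.2315855   50.1811958  -61.75043094  98.32453248  49.34767269
  63.10092111  17.44710848]
[-57.15759291  53.48805492  62.22805898 101.60642654 -54.48822081
  60.88597341 -64.38205167]
```

```bash
python3 - <<'E'
from meas import *
ctrl.reach([.5357,.221,.20],rot([0,0,-1],[0,1,0]))
print(ctrl.read_clock(),ctrl.read_joint_pos())
save('top','t4');save('scene','s4')
E
python3 - <<'E'
import cv2,numpy as np
a=cv2.imread('pics/t4.png')[145:225,165:345];b=cv2.imread('pics/s4.png')[110:270,150:310]
cv2.imwrite('pics/c6.png',np.vstack([cv2.resize(a,(675,300),interpolation=2),np.hstack([cv2.resize(b,(300,300),interpolation=2),np.zeros((300,375,3),np.uint8)])]))
E
```

```text
10.5167 [  5.25675703  50.25844518 -61.68289021  98.38432128  49.37361958
  63.11293893  17.48914062]
```

View pics/c6.png

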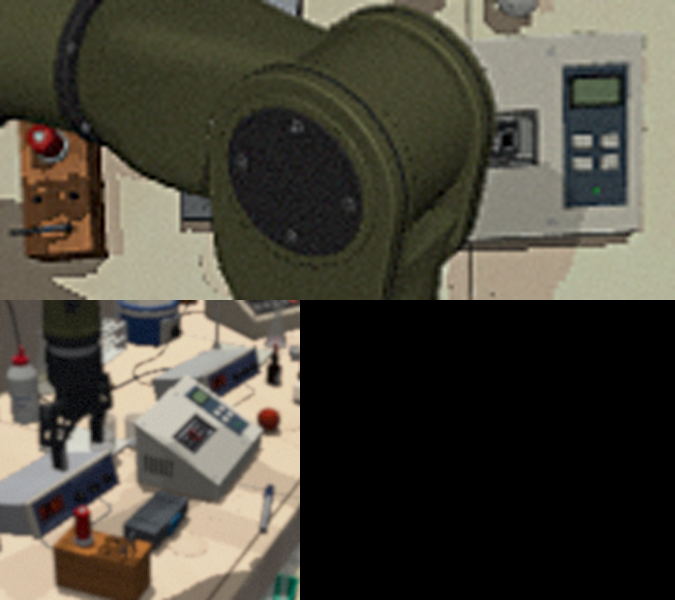

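```bash
python3 - <<'E'
import cv2,numpy as np
a=cv2.imread('pics/t4.png')[165:205,285:325];b=cv2.imread('pics/s4.png')[150:230,200:280]
cv2.imwrite('pics/c7.png',np.hstack([cv2.resize(a,(380,380),interpolation=0),cv2.resize(b,(400,380),interpolation=0)]))
from meas import *
f=pickle.load(open('s4.pkl','rb'));print(proj(f,[C,C-.0035*N,C-.014*N]))
uv=[(u,v) for v in range(210,232) for u in range(210,250)]
E
```

```text
[[253.52804843 179.33551538]
 [253.0696376  180.04725573]
 [251.70162818 182.17123424]]
```

View pics/c7.png

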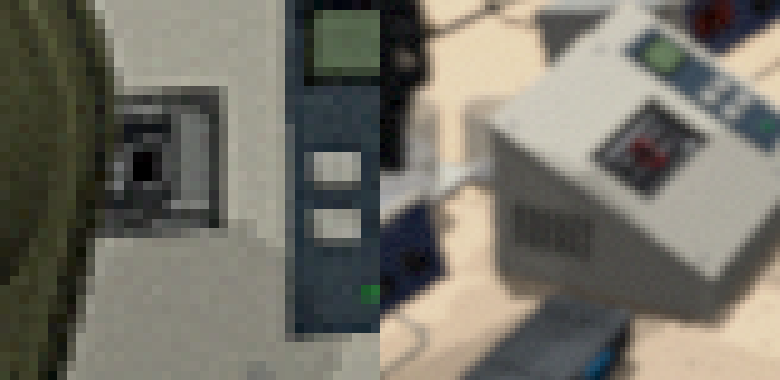

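```bash
python3 - <<'E'
from meas import *
g=ctrl.move_linear([.5357,.221,.084],v=.15,guard=15)
print(g,ctrl.read_eef_pos(),ctrl.read_ft_force())
ctrl.command_gripper(0,90)
print(ctrl.read_opening()*85,ctrl.read_eef_pos(),ctrl.read_ft_force(),ctrl.read_moment())
ctrl.move_linear([.5357,.221,.22],v=.15)
print(ctrl.read_opening()*85,ctrl.read_ft_force(),ctrl.read_clock())
save('scene','s5');save('top','t5')
f=pickle.load(open('s5.pkl','rb'))
p=ctrl.read_eef_pos();print(p,proj(f,[p,p+[0,0,-.075],p+[0,0,-.011]]))
E
python3 - <<'E'
import cv2,numpy as np
a=cv2.imread('pics/t5.png')[145:225,165:345];b=cv2.imread('pics/s5.png')[120:240,140:260]
cv2.imwrite('pics/c8.png',np.hstack([cv2.resize(a,(400,300),interpolation=2),cv2.resize(b,(400,400),interpolation=2)[:300]])) if 0 else cv2.imwrite('pics/c8.png',cv2.resize(b,(600,600),interpolation=2))
E
```

```text
False [0.53607547 0.22164306 0.08480329] [-0.11240922  0.26694866 -0.80514973]
21.943126659422227 [0.53591854 0.22124769 0.08452053] [-0.90048331 -0.06989795  5.16238126] [-0.13975919  0.05835163  0.05093164]
22.084910218972656 [ 0.6482776   0.45544805 -1.35705129] 13.2
[0.53525154 0.22044423 0.21879366] [[191.71525961 189.7725701 ]
 [192.99107653 214.43429749]
 [191.9085235  193.48233392]]
```

View pics/c8.png

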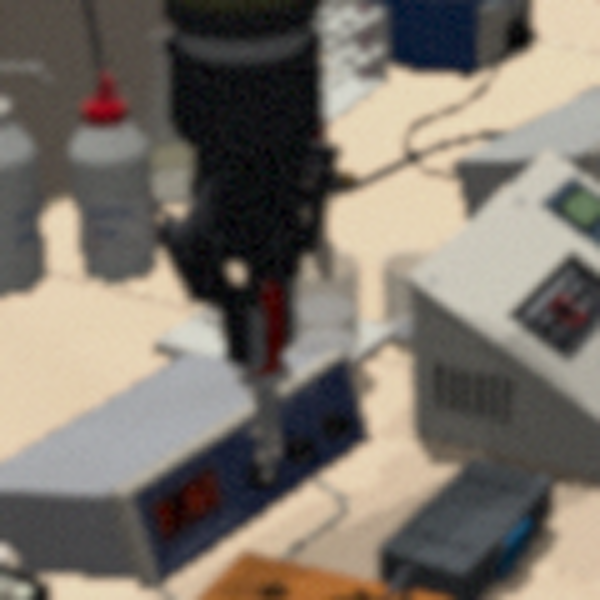

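View pics/t5.png

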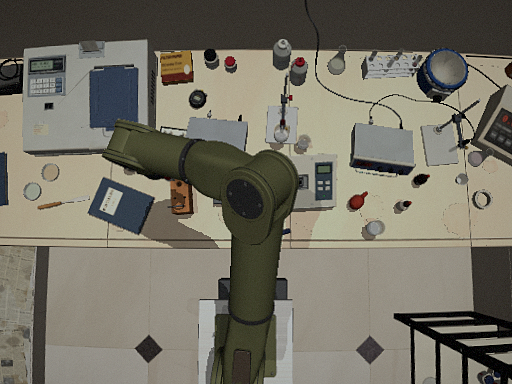

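```bash
python3 - <<'E'
from meas import *
RI=rot(-N,Yd); q0=C+.15*N+.13*Yd
print(ctrl.ik(q0,RI))
ctrl.reach(q0,RI)
print(ctrl.read_clock(),ctrl.read_joint_pos(),ctrl.read_eef_pos()-q0)
save('scene','s6');save('top','t6')
E
python3 - <<'E'
import cv2,numpy as np
a=cv2.imread('pics/t6.png')[145:225,225:345];b=cv2.imread('pics/s6.png')[120:240,170:290]
cv2.imwrite('pics/c9.png',np.hstack([cv2.resize(a,(390,260),interpolation=2),cv2.resize(b,(400,400),interpolation=2)[:260]])) if 0 else cv2.imwrite('pics/c9.png',np.hstack([cv2.resize(a,(400,400),interpolation=2),cv2.resize(b,(400,400),interpolation=2)]))
E
```

```text
[ 32.81731892  33.86845689 -55.88018163 143.43117721 114.53752794
  34.63650021 -28.33333669]
14.3833 [ 32.77019478  33.90063404 -55.93223423 143.2521962  114.4950811
  34.66547013 -28.29353964] [0.00178765 0.00083051 0.00056267]
```

View pics/c9.png

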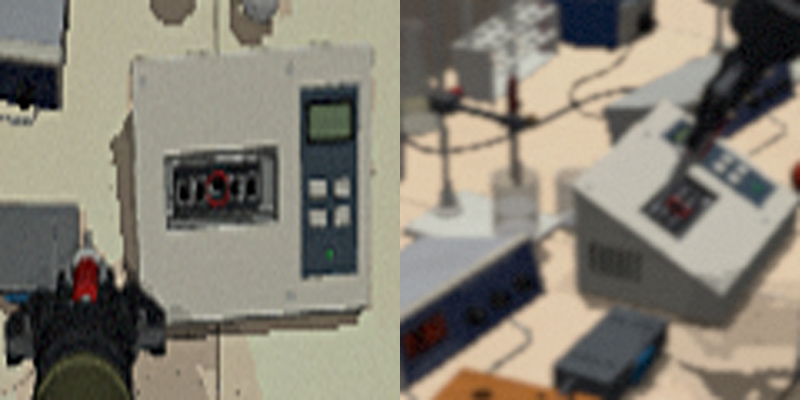

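```bash
python3 - <<'E'
from meas import *
out=[]
for fn,box,(w,h) in(('t6',(272,312,185,217),None or (400,320)),('s6',(240,270,168,192),(400,320))):
    f=pickle.load(open(fn+'.pkl','rb')); u0,u1,v0,v1=box
    v0-=0
    if fn=='t6': v0,v1=172,197; u1=312
    a=f['frame'][v0:v1,u0:u1].astype(int)
    m=(a[...,0]>1.5*np.maximum(a[...,1],a[...,2]))&(a[...,0]>60)
    v,u=np.nonzero(m); u=u+u0;v=v+v0
    if fn=='s6': k=(u<262); u,v=u[k],v[k]
    w8=f['frame'][v,u,0].astype(float)-f['frame'][v,u,1]
    c=[np.average(u,weights=w8),np.average(v,weights=w8)]; mid=[(u.min()+u.max())/2,(v.min()+v.max())/2]
    for nm,q in(('cent',c),('mid',mid)):
        Q=toplane(f,[q],N,C,-.0035)[0]; print(fn,nm,q,len(u),'rel C',((Q-C)@np.c_[Xd,Yd,N]*1000).round(1))
    el=cv2.fitEllipse(np.c_[u,v].astype(np.float32)); Q=toplane(f,[el[0]],N,C,-.0035)[0]; print('ell',el,((Q-C)@np.c_[Xd,Yd,N]*1000).round(1))
    out.append(cv2.resize(cv2.cvtColor(f['frame'][v0:v1,u0:u1],cv2.COLOR_RGB2BGR),(400,320),interpolation=0))
cv2.imwrite('pics/c10.png',np.hstack(out))
E
```

```text
t6 cent [np.float64(290.04284221525603), np.float64(182.4587251828631)] 17 rel C [-0.5  2.9 -3.5]
t6 mid [np.float64(290.0), np.float64(182.0)] 17 rel C [ 1.1  3.  -3.5]
ell ((289.93243408203125, 182.1961212158203), (6.186437606811523, 7.326523303985596), 67.13127899169922) [ 0.4  3.3 -3.5]
s6 cent [np.float64(253.0697050938338), np.float64(181.6166219839142)] 11 rel C [-3.8  7.6 -3.5]
s6 mid [np.float64(253.0), np.float64(181.5)] 11 rel C [-3.3  7.2 -3.5]
ell ((253.04287719726562, 181.65977478027344), (4.21206521987915, 6.677331924438477), 121.41336822509766) [-3.8  7.9 -3.5]
```

View pics/c10.png

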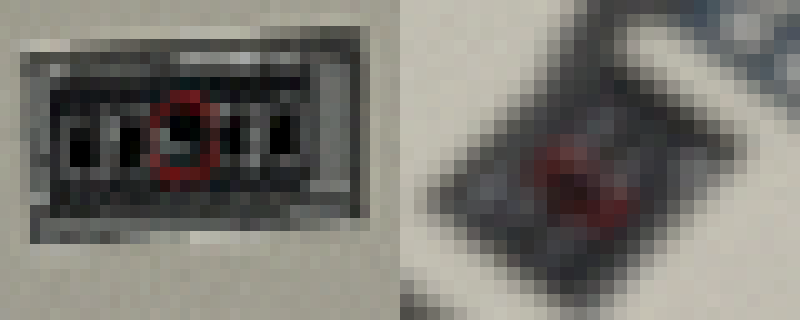

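```bash
python3 - <<'E'
from meas import *
f=pickle.load(open('t6.pkl','rb')); g=cv2.cvtColor(f['frame'],cv2.COLOR_RGB2GRAY)
print('projC',proj(f,[C]),'bay corners exp',proj(f,[C+a*.026*Xd+b*.056*Yd for a in(-1,1) for b in(-1,1)]).round(1).tolist())
print(g[170:200,272:312:1][4:26])
f=pickle.load(open('s6.pkl','rb'));print(proj(f,[C+a*.026*Xd+b*.056*Yd for a in(-1,1) for b in(-1,1)]).round(1).tolist())
a=cv2.cvtColor(f['frame'],cv2.COLOR_RGB2BGR)[160:200,230:280]; im=cv2.resize(a,(750,600),interpolation=0)
q=((proj(f,[C+a*.026*Xd+b*.056*Yd for a,b in((-1,-1),(-1,1),(1,1),(1,-1))])-[230,160]+.5)*15).astype(np.int32); cv2.polylines(im,[q],True,(0,255,0),1)
q=((proj(f,[C+a*.0906*Xd+(b*.115-.032)*Yd for a,b in((-1,-1),(-1,1),(1,1),(1,-1))])-[230,160]+.5)*15).astype(np.int32); cv2.polylines(im,[q],True,(0,255,0),1)
cv2.imwrite('pics/c11.png',im)
E
```

```text
projC [[291.01827947 182.60570135]] bay corners exp [[308.0, 189.3], [274.3, 190.9], [307.9, 174.3], [273.7, 175.9]]
[[159 154 157 155 159 155 160 160 160 165 168 166 167 171 171 171 169 168
  176 175 175 177 177 178 173 164 134 129 122 119  99  95  77  81  79  83
  127 160 156 156]
 [156 160 168 177 181 176 172 136 131 121 117 100  95  93  80  78  76  74
   74  72  71  75  73  70  80  77  67  60  54  69  55  58  48  49  52  62
  124 164 156 156]
 [158 151 104  69  71  77  78  64  68  65  56  58  63  59  52  66  63  91
  132 145 134 131 135 155 165 139  97 107 126 110  69  81  81  72  52  45
  111 166 157 155]
 [157 152  86  79  94 134 105  68  67  76  77  84  77  78  74  58  52  60
   77  71  69  69  67  75  82  66  38  53  60  59  40  76 102  99  90  50
   99 167 161 157]
 [157 156 112  99  99  68  45  32  34  34  38  37  37  41  35  26  31  24
   22  18  26  11  19  18  14  23  16  15  18  14  31  70 108 107  94  49
  100 165 159 152]
 [163 156 117  98  97  20  20  25  20  22  19  29  19  23  26  19  32  41
   43  52  28  31  27  16  30  23  25  38  70  56  47  67 105 106  95  51

[... 2056 characters left out ...]
 162 156 158 160 157 159 160 153 159 157
  157 158 156 158 153 157 154 157 157 160 161 158 156 161 157 158 157 161
  157 153 158 155]
 [156 157 157 155 159 155 153 159 156 155 159 158 159 157 160 156 158 155
  151 157 159 158 158 154 157 157 155 155 155 156 156 156 157 157 156 158
  158 157 153 155]
 [157 155 160 157 155 152 156 158 157 157 159 155 157 156 160 154 158 156
  158 157 158 153 155 155 161 157 156 157 158 157 156 157 157 159 155 157
  157 157 155 158]
 [155 157 157 156 156 153 155 155 157 156 156 152 159 155 157 156 157 160
  156 156 154 155 157 157 157 157 159 156 155 154 158 157 156 156 157 154
  157 157 155 156]]
[[265.8, 177.2], [253.1, 190.9], [254.0, 168.4], [240.5, 181.6]]
```

View pics/c11.png

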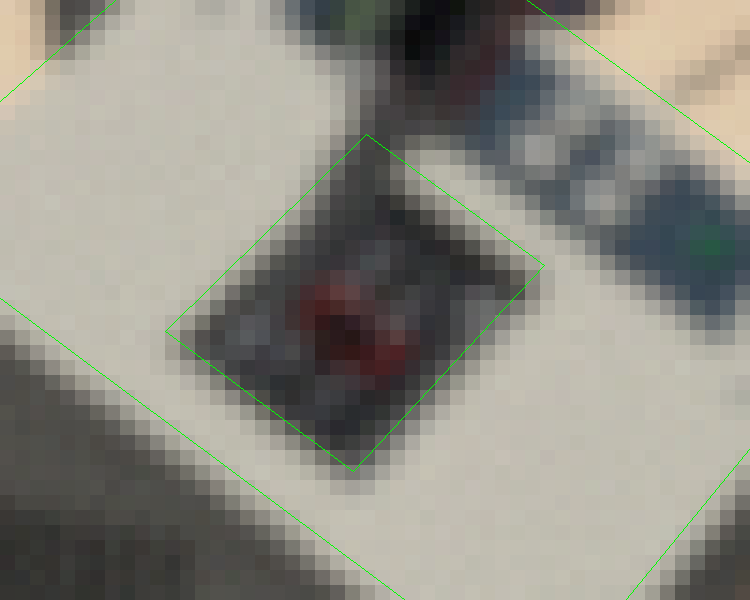

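```bash
python3 - <<'E'
from meas import *
t=C+.0005*Yd*2+.002*Yd+.15*N; ctrl.move_linear(t,v=.2)
t=C+.003*Yd+(.008+.0765)*N
ctrl.move_linear(t,v=.12)
ctrl.dwell(.2)
p=ctrl.read_eef_pos();R=ctrl.read_tcp_rot()
print(ctrl.read_clock(),(p-t)*1000,np.degrees(np.arccos(np.clip(-R[:,0]@N,-1,1))),ctrl.read_joint_pos(),ctrl.read_ft_force())
tip=p+R[:,0]*.0765
for n,fn in(('scene','s7'),('top','t7')):
    f=save(n,fn); print(fn,'tip proj',proj(f,[tip]))
E
python3 - <<'E'
import cv2,numpy as np
a=cv2.imread('pics/t7.png')[165:200,270:315];b=cv2.imread('pics/s7.png')[155:195,230:275]
cv2.imwrite('pics/c12.png',np.hstack([cv2.resize(a,None,fx=8.8,fy=8.8,interpolation=0)[:308],cv2.resize(b,None,fx=8.8,fy=8.8,interpolation=0)[:308]]))
E
```

```text
16.1667 [-0.0587623  -0.13351816  0.71023473] 0.062413915053008355 [ 47.90086431  44.08377397 -49.42582229 135.94906199 126.31699952
  29.24202617 -15.22356366] [ 0.51662369 -0.13506353 -0.25223329]
s7 tip proj [[254.26125554 177.8449172 ]]
t7 tip proj [[290.38131299 183.37033891]]
```

View pics/c12.png

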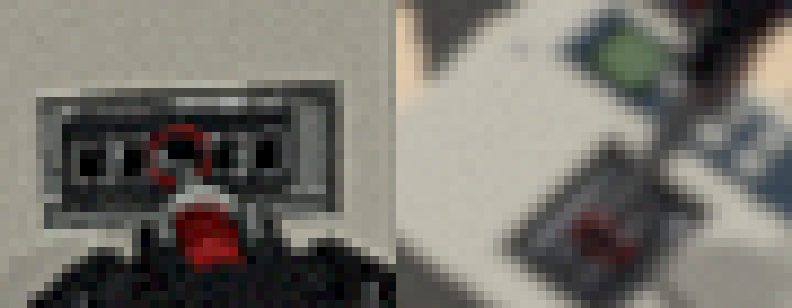

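```bash
python3 - <<'E'
from meas import *
p=ctrl.read_eef_pos();R=ctrl.read_tcp_rot();a=R[:,0]
pts=[p+a*.0765,p+a*.0345,p+a*.0125,p+a*.0065]  # tip, taper start, shoulder under, shoulder top
out=[]
for fn,(u0,u1,v0,v1) in(('t7',(278,304,174,196)),('s7',(244,270,164,186))):
    f=pickle.load(open(fn+'.pkl','rb')); im=cv2.cvtColor(f['frame'],cv2.COLOR_RGB2BGR)[v0:v1,u0:u1]
    im=cv2.resize(im,None,fx=15,fy=15,interpolation=0); im=np.clip(im.astype(float)*1.5,0,255).astype(np.uint8)
    for i,q in enumerate(proj(f,pts)): print(fn,q); cv2.circle(im,tuple(((q-[u0,v0]+.5)*15).astype(int)),3,[(0,255,0),(255,255,0),(255,0,255),(255,0,255)][i],-1)
    out.append(im)
cv2.imwrite('pics/c13.png',np.hstack(out))
E
```

```text
t7 [290.40485967 183.36269903]
t7 [291.48562901 187.50344648]
t7 [292.07984446 189.78136153]
t7 [292.24543604 190.41631859]
s7 [254.25778546 177.87273854]
s7 [259.89564792 169.12576771]
s7 [262.92276317 164.42899187]
s7 [263.75743418 163.1339061 ]
```

View pics/c13.png

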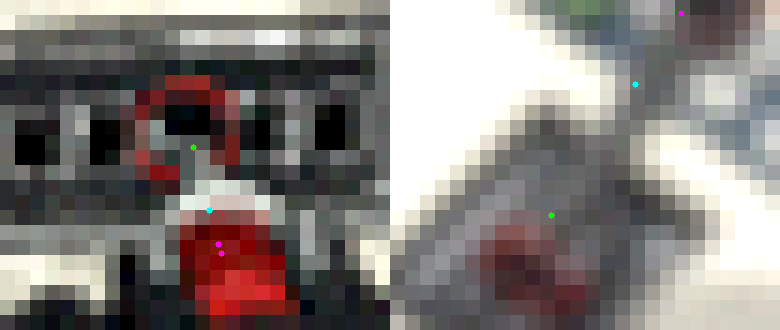

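```bash
cat >> meas.py <<'E'
B=np.c_[Xd,Yd,N]
def tgt(x,y,t): return C+x*Xd+y*Yd+(.073-t)*N
def st():
    p=(ctrl.read_eef_pos()-C)@B*1000; F=ctrl.read_ft_force()@B
    print('t=%.1f'%(73-p[2]),'xy',p[:2].round(2),'F',F.round(1),'M',(ctrl.read_moment()@B).round(2),'clk',ctrl.read_clock())
E
python3 - <<'E'
from meas import *
ctrl.move_linear(tgt(0,.0013,-.006),v=.05); st()
g=ctrl.move_linear(tgt(0,.0013,.007),v=.04,guard=8); print(g); st()
if not g:
    g=ctrl.move_linear(tgt(0,.0013,.016),v=.03,guard=8); print(g); st()
E
```

```text
t=-5.7 xy [-0.1   1.12] F [ 0.  -0.  -1.3] M [0.01 0.62 0.02] clk 16.5333
False
t=7.3 xy [-0.18  1.5 ] F [-0.7 -0.7 -1.3] M [ 0.03  0.59 -0.02] clk 17.0083
False
t=16.2 xy [-0.08  1.41] F [-1.2 -0.  -1.2] M [ 0.02  0.6  -0.08] clk 17.4583
```

```bash
python3 - <<'E'
from meas import *
for t,y in((.024,.0008),(.032,.0002),(.038,-.0002)):
    g=ctrl.move_linear(tgt(0,y,t),v=.04,guard=20); print(g); st()
    if g: break
save('top','t8');save('scene','s8')
E
python3 - <<'E'
import cv2,numpy as np
a=cv2.imread('pics/t8.png')[165:200,270:315];b=cv2.imread('pics/s8.png')[155:195,230:275]
cv2.imwrite('pics/c14.png',np.hstack([cv2.resize(a,None,fx=8.8,fy=8.8,interpolation=0)[:308],cv2.resize(b,None,fx=8.8,fy=8.8,interpolation=0)[:308]]))
E
```

```text
False
t=24.3 xy [-0.13  0.89] F [-0.2  0.4 -0.3] M [-0.03  0.59  0.01] clk 17.8083
False
t=32.3 xy [-0.    1.32] F [-0.4  3.  -1.7] M [ 0.78  0.54 -0.05] clk 18.1583
False
t=38.3 xy [0.06 0.07] F [-0.2  3.  -2.7] M [0.8  0.49 0.05] clk 18.4583
```

View pics/c14.png

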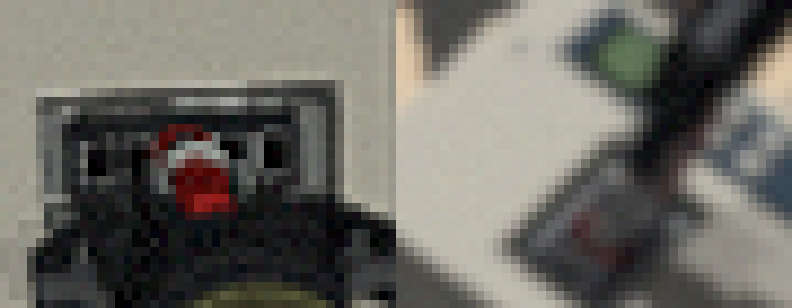

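```bash
python3 - <<'E'
from meas import *
for t,y in((.043,-.0004),(.047,-.0005),(.051,-.0006)):
    g=ctrl.move_linear(tgt(0,y,t),v=.03,guard=20); print(g); st()
    if g: break
E
```

```text
False
t=43.2 xy [ 0.   -0.48] F [-0.2  2.9 -2.1] M [ 0.71  0.45 -0.05] clk 18.875
False
t=47.3 xy [ 0.03 -0.59] F [ 0.3  1.9 -2.6] M [0.8  0.51 0.04] clk 19.1583
False
t=51.3 xy [ 0.03 -0.71] F [ 0.5  2.7 -2.9] M [ 0.79  0.44 -0.02] clk 19.4417
```

```bash
python3 - <<'E'
from meas import *
for t in(.055,.059,.062):
    g=ctrl.move_linear(tgt(0,-.0007,t),v=.03,guard=20); print(g); st()
    if g: break
E
```

```text
False
t=55.3 xy [ 0.01 -0.57] F [-0.2  3.7 -2.6] M [0.85 0.49 0.04] clk 19.725
False
t=59.2 xy [ 0.04 -0.39] F [-0.2  3.2 -3.8] M [ 0.95  0.48 -0.01] clk 20.0083
False
t=62.2 xy [-0.   -0.42] F [ 0.2  4.5 -3.6] M [ 1.08  0.51 -0.07] clk 20.2583
```

```bash
python3 - <<'E'
from meas import *
g=ctrl.move_linear(tgt(0,-.0006,.070),v=.02,guard=25); print(g); st()
ctrl.dwell(.2); st()
save('top','t9');save('scene','s9')
E
python3 - <<'E'
import cv2,numpy as np
a=cv2.imread('pics/t9.png')[165:200,270:315];b=cv2.imread('pics/s9.png')[155:195,230:275]
cv2.imwrite('pics/c15.png',np.hstack([cv2.resize(a,None,fx=8.8,fy=8.8,interpolation=0)[:308],cv2.resize(b,None,fx=8.8,fy=8.8,interpolation=0)[:308]]))
E
```

```text
True
t=64.7 xy [-0.01 -0.19] F [ 1.4 -0.9  8.2] M [-0.04  0.34 -0.04] clk 20.55
t=64.6 xy [-0.01 -0.19] F [ 1.7 -0.3  7.9] M [-0.02  0.32 -0.01] clk 20.75
```

View pics/c15.png

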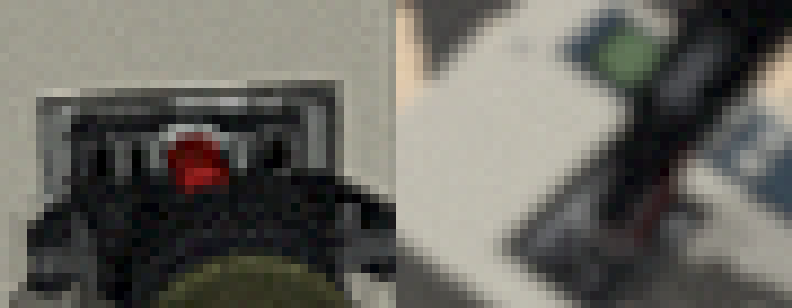

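```bash
python3 - <<'E'
from meas import *
g=ctrl.move_linear(tgt(0,-.0003,.069),v=.02,guard=30); print(g); st()
ctrl.command_gripper(.6); st()
p=ctrl.read_eef_pos(); 
ctrl.move_linear(p+.12*N,v=.2); st()
ctrl.reach(C+.16*N+.16*Yd,rot(-N,Yd))
print(ctrl.read_clock()); save('top','t10');save('scene','s10')
E
python3 - <<'E'
import cv2,numpy as np
a=cv2.imread('pics/t10.png')[145:225,225:345];b=cv2.imread('pics/s10.png')[120:240,170:290]
cv2.imwrite('pics/c16.png',np.hstack([cv2.resize(a,(400,400),interpolation=2),cv2.resize(b,(400,400),interpolation=2)]))
a=cv2.imread('pics/t10.png')[165:200,270:315];b=cv2.imread('pics/s10.png')[155:195,230:275]
cv2.imwrite('pics/c17.png',np.hstack([cv2.resize(a,None,fx=8.8,fy=8.8,interpolation=0)[:308],cv2.resize(b,None,fx=8.8,fy=8.8,interpolation=0)[:308]]))
E
```

```text
True
t=64.7 xy [-0.03 -0.18] F [2.1 0.1 9.3] M [-0.08  0.27 -0.01] clk 21.0667
t=65.2 xy [-0.83  2.06] F [-0.  -0.2 -0.3] M [-0.03  0.51 -0.02] clk 21.4583
t=-54.5 xy [-0.68  1.81] F [0.1 0.  0.2] M [-0.04  0.5   0.03] clk 22.2083
22.9
```

View pics/c16.png

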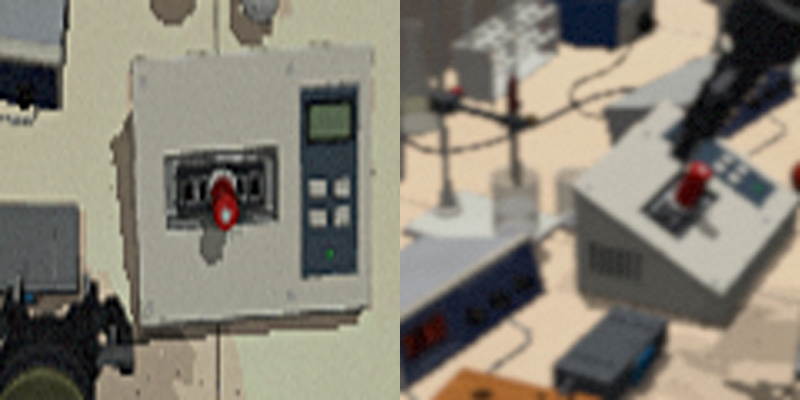

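View pics/c17.png

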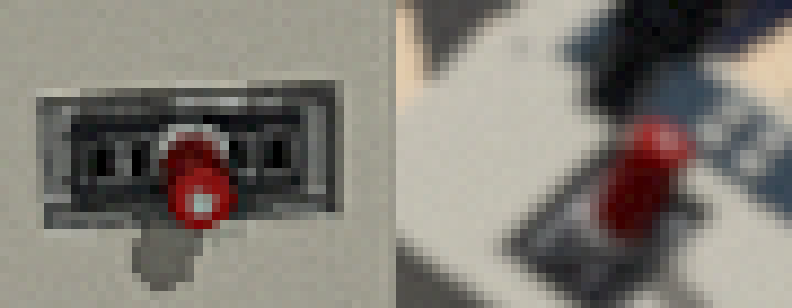

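```bash
python3 - <<'E'
from meas import *
for fn,(u0,u1,v0,v1) in(('t10',(285,300,178,195)),('s10',(250,272,165,190))):
    f=pickle.load(open(fn+'.pkl','rb')); a=f['frame'][v0:v1,u0:u1].astype(int)
    m=(a[...,0]>1.6*np.maximum(a[...,1],a[...,2]))&(a[...,0]>60)|((a.min(-1)>150)&(np.mgrid[v0:v1,u0:u1][0]>184)&(fn=='t10')&(a.max(-1)<0))
    v,u=np.nonzero(m); Q=world(f,np.c_[u+u0,v+v0]); q=(Q-C)@B*1000
    print(fn,len(u),'height pct',np.percentile(q[:,2],[50,80,90,95]).round(1))
    top=q[:,2]>43; print('top face XY',q[top].mean(0).round(1),'all med',np.median(q,0).round(1))
# cover
f=pickle.load(open('t10.pkl','rb'))
uv,P=cloud(f,222,252,180,203); a=f['frame'][uv[:,1],uv[:,0]]
s=(P[:,2]>.02)&(P[:,2]<.06)&(P[:,1]<.14); print('cover top',s.sum(),P[s].min(0).round(3),P[s].max(0).round(3),np.median(P[s][:,2]).round(4))
A=np.c_[P[s][:,:2],np.ones(s.sum())];c=np.linalg.lstsq(A,P[s][:,2],rcond=None)[0];print('tilt slopes deg',np.degrees(c[:2]).round(2))
E
```

```text
t10 56 height pct [46.9 48.7 50.8 52.6]
top face XY [ 1.8 -0.6 48.2] all med [ 5.1  0.6 46.9]
s10 60 height pct [36.2 46.3 47.2 48.5]
top face XY [-4.7  6.1 47.1] all med [-0.1  9.1 36.2]
cover top 466 [ 0.478 -0.01   0.031] [0.538 0.079 0.045] 0.0382
tilt slopes deg [-0.41 -0.51]
```

View pics/t10.png

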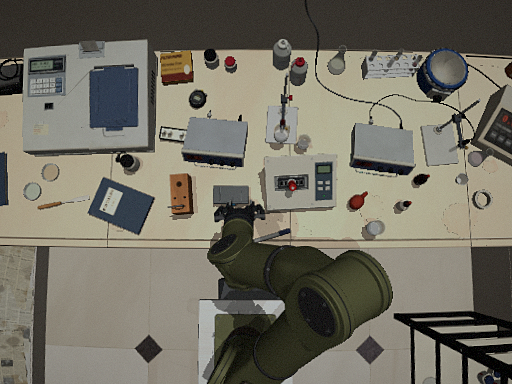

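View pics/s10.png

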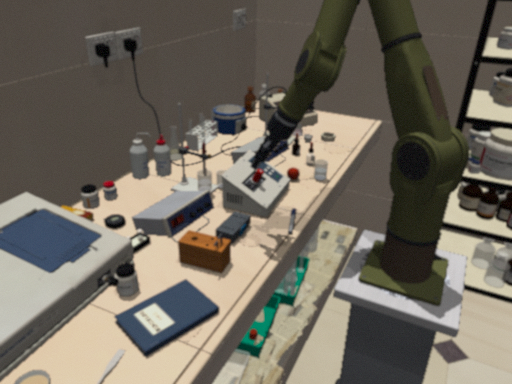

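```bash
python3 - <<'E'
from meas import *
print(ctrl.read_ft_force().round(2)); ctrl.job_done(); print(ctrl.read_clock())
E
```

```text
[-0.19  0.12 -0.16]
the job is handed in; nothing more can be done
the job is handed in; nothing more can be done
```

The carriage is locked for transport and I handed the job in at about 23 s of the 61 s allowed. I pinched the tab fully in, lifted the cover straight out of the deck and set it on clear bench. I then pushed the tapered pin home square to the deck, released it and backed the arm off.

**Last checks**
- **Pin depth:** it stopped dead 64.6 mm in, against 64 mm expected, and went no further when pressed with about 30 N more.
- **Pin height:** its handle top stands about 48 mm above the deck, against 48.5 mm expected.
- **Carriage:** it moved about 5 mm into line as the pin went in, with side force on the tool staying below 5 N in the readings between steps. I also eased the pin about 2 mm sideways as it went down, to keep it on the bed hole's axis, so the draw was not purely the taper.
- **Cover:** it stands upright and level, with its top at 38 mm (37 mm expected) and tilt under 1 degree.
- **Everything else:** the pen and the other items look undisturbed in the final pictures, and the tool felt no contact at the end.

**What disagreed**
- The two cameras differed by about 3–7 mm on positions around the bay. I relied on the top view and on force feedback, and the pin entered without catching.
- The force guard tripped early while I lowered the cover, so it was released roughly 10 mm above the bench and dropped that far before landing flat.
- When I released the pin, the arm sprang about 2 mm sideways. The pin stayed in place.

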